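# Pull the bush tray out with the bench hook

### The job

Take the wooden-handled hook from its stand, drop its prong into the finger hole of the slide tray whose housing carries the round steel bush, and draw that tray at least 7 cm out of its housing with the hook. Then lift the hook clear and lay it back on its stand the way it lay before. Leave the other tray (under the square bar) as it is.

Things in the scene. Friction and masses are not known exactly. Their poses are not given: they have to be found in the camera images.
- hook: Loose bench hook, ~0.16 kg. Wooden handle 90 (x) x 24 (y) x 40 (z) mm; origin: centre of its underside, z up. A 10 mm steel rod leaves its +x end at 20 mm height, runs to x = 90 and bends straight down into a prong ending 43 mm below the underside. Centre of mass at about x = 15. It lies on the stand, prong hanging free beyond the stand's +x edge; grip it from above across the 24 mm, near x = 10.
- hook_tip (a point): Lowest point of the hook's prong, at (90, 0, -43) mm in the hook's frame.
- stand: Fixed light wooden block, 90 (x) x 60 (y) mm, with a flat top 70 mm above the bench, where the hook lies; a foot plate 8 mm high and 90 mm wide reaches 75 mm behind its centre (-x). Origin: under the block's centre, on the bench, z up. At the start the hook's origin is within 5 mm of the centre of the top, its x axis within 3 degrees of the stand's.
- unit_round: Fixed grey steel housing of the tray to be pulled: 200 deep (x) x 120 wide (y) x 70 mm high, with an upright round steel bush, 48 mm across and 36 mm high, on the middle of its top. Origin: centre of its underside, on the bench. -x is the front, where the tray comes out. It may stand left or right of the other unit.
- hole_round (a point): Centre of this tray's finger hole, at the top face of its tongue; moves with the tray. The tongue: a level steel plate 52 wide, 5 thick, top 45 mm above the bench, 50 mm out from the tray's front. The hole is round, 32 mm wide, its centre 26 mm before the front, open through to the bench below. x points into the housing (the tray slides out along -x), z up.
- tray_round (a joint): How far this tray is out of its housing, in m: 0 shut, stop at 0.13. Starts up to 0.015 out, slides with about 2 N friction, stays where it is left.
- hole_bar (a point): The same point on the other tray, which must not be moved. Its housing is identical but has a square steel bar (22 x 100 x 22 mm) lying on its top.
There are look-alikes about, which are no part of the job. What is meant by the hook is not yellow, and is the smaller of those in its own colour.

How it is judged:
By the outcome, as a careful person would: the job done as asked, in the order asked, and still so for the second after the job is handed in, with the robot touching nothing.
It also fails if it takes over 56 s, if anything falls off the work surface, if the arm or the gripper's body presses on something with over 40 N, if the wrist force passes 120 N, or if a joint passes its speed limit or range.

### The arm

A 7-joint arm with a two-finger parallel gripper is mounted at the origin on the work surface. World frame = base frame: x ahead of the robot, y to its left, z up, the work surface at z = 0. Lengths are in m, angles in degrees, forces in N, time in s.
With the tool pointing down it reaches from about 0.35 to 0.9 m from the base axis. Payload 8.1 kg.
Tool frame: the origin (TCP) lies on the centre line of the jaws, within the pads' length; the fingertips stand 19 mm ahead of it and the grasp point (between the pads) is the TCP; z points along the fingers, y is the direction in which the jaws open and shut (so a half turn about z gives the same grasp; the last joint's range is limited). The gripper opens to 85 mm and grips with 20 to 120 N. Pads are 22 mm wide; open, the fingers measure 114 mm over their backs; the gripper's body (76 mm by 85 mm) begins 54 mm behind the grasp point. The pads swing forward as they close: fully open they stand 13 mm farther back than shut.
Start: joints at [59.267, 24.895, 1.432, 90.138, -0.665, 64.973, -4.303], TCP at [0.263, -0.567, 0.25] pointing down, gripper open.
Joint ranges: [-149.89, 149.89], [-25.12, 119.58], [-72.63, 75.52], [4.76, 147.25], [-75.54, 255.54], [6.69, 114.76], [-157.13, 157.13]. Speed limits (degrees/s): [127.2, 127.2, 172.46, 172.46, 180, 180, 180].

### API

Orientations are given as [roll, pitch, yaw] about the fixed x, y, z axes, in that order (R = Rz(yaw) Ry(pitch) Rx(roll)).
In Python, from bench import r gives the robot as it stands.
- The arm moves only by the tool step_arm, never from a script. Its arguments are lists of equal length, an entry for each row: "fingers": the finger opening in cm, from 0 to 8.54; "xyz": the shift along the tool's x, y, z in cm, a list of three; "roll": the turn about the tool's z in degrees. A call has 1 to 10 rows; each row shifts and turns the pose as measured when the row begins, along the tool's axes as they then stand; what a row does not reach is not made up. A row lasts 1/10 s, in which the tool goes at most 50 mm and 8.59 degrees, less where a joint would pass 70% of its speed; a pose out of reach is approached as far as the arm can. A call is refused whole if a number of a shift passes 5 or a number of a turn 8.59, either way. A call with a gripper value outside its range is refused whole. The fingers move at their own pace and stop on an object; "grip_force" is the grip in N (left out, the last holds). Time passes only in rows, so rows that do not move let the fingers close. It gives the time, the measured TCP pose, the force and the opening at its end, in the units of the state.
- r.sense(): the state, without advancing time (a new reading comes with each control period).
- r.snapshot(name): name is "side" or "top"; returns a dict with "color" (400x640x3 uint8, red, green, blue), "K" (3x3 intrinsics, pixels), "dist" ([k1, k2, p1, p2, k3] as OpenCV has them; the pictures are not rectified), "R" (3x3) and "t" (3): a world point X has camera coordinates R X + t. Camera axes: x right, y down, z forward; pixel columns grow to the right and rows downward; lengths in m; the calibration is good to about 2 mm. A picture is of the moment at which its call begins. There is no depth.
- r.sign_off(): hands the job in, once; it reports no verdict.
The state is a dict: "t": time; "qpos": joint angles; "joint_vel": joint speeds; "tau": joint torques, N m; "eef_pos": TCP position; "tool_rot": TCP orientation; "contact_force": force on the tool from outside, world axes, zero at the start; "wrist_torque": the same for the moment, N m; "width": opening from 0.0 (shut) to 1.0 (fully open).
Only numpy, scipy, OpenCV 4.12 (cv2) and the standard library are available. Lean on these libraries where they do the work, as an engineer would, in place of code of your own. Each camera call takes 0.05 s, during which the arm holds its last target. There are 200 camera calls.

## Working session

There is one attempt and no reset: what is moved stays moved. The work goes in short steps, Python scripts to look and compute and a tool call to move; the robot and the scene stay as the last step left them, time stands still between calls to the robot, and variables do not carry over. Pictures are saved under pics/ and viewed, about 8 in all and at most 12, crops included, and the job is handed in when it is done.

Besides the shell and the picture viewer there is one more tool, called after "Call:" as name(argument=value, ...), one argument or row to a line, values as JSON. step_arm: Moves the arm, as the interface text tells. Its arguments: {"type":"object","properties":{"fingers":{"type":"array","items":{"type":"number"}},"xyz":{"type":"array","items":{"type":"array","items":{"type":"number"}}},"roll":{"type":"array","items":{"type":"number"}},"grip_force":{"type":"number"}},"required":["fingers","xyz","roll"]}

```bash
ls; mkdir -p pics
python3 - <<'E'
from bench import r
import cv2,pickle
for n in("side","top"):
    s=r.snapshot(n); pickle.dump(s,open(f"{n}0.pkl","wb"))
    cv2.imwrite(f"pics/{n}0.png",s["color"][:,:,::-1]); print(n,s["K"],s["dist"],s["R"],s["t"])
print(r.sense())
E
```

```text
pics
side [[509.42261809   0.         307.17244813]
 [  0.         509.42261809 190.29127917]
 [  0.           0.           1.        ]] [-0.0271581  0.         0.         0.         0.       ] [[ 0.99626596 -0.08535743 -0.01297121]
 [-0.06617888 -0.65849778 -0.74966728]
 [ 0.05544816  0.74772641 -0.66168778]] [-0.59488961  0.00633967  1.6843931 ]
top [[407.1000028   0.        328.1365218]
 [  0.        407.1000028 194.7893347]
 [  0.          0.          1.       ]] [-0.07733861  0.          0.          0.          0.        ] [[-0.02192232 -0.99975744  0.00211629]
 [-0.99338833  0.02154396 -0.11276291]
 [ 0.11268997 -0.00457432 -0.99361967]] [-0.15081388  0.58210857  0.93917118]
{'t': 0.1, 'qpos': array([59.26581756, 24.9325559 ,  1.4323681 , 90.1828631 , -0.66510284,
       64.97294474, -4.30388368]), 'joint_vel': array([ 0.01605062, -0.08320535,  0.06207609, -0.12500453, -0.04941631,
       -0.06288176,  0.0605621 ]), 'tau': array([ 2.64024755e-03, -6.71758747e+01,  1.02810547e+00, -3.16903496e+01,
        1.58663926e-02,  7.21867706e-03, -4.58408113e-05]), 'eef_pos': array([ 0.26247867, -0.56675634,  0.2496106 ]), 'tool_rot': array([-1.79920310e+02,  7.50726182e-03,  2.48491557e+01]), 'contact_force': array([ 0.20434541,  0.62722028, -0.28619714]), 'wrist_torque': array([ 0.02082428, -0.02680218,  0.0418616 ]), 'width': 0.9982723100246972}
```

View pics/side0.png

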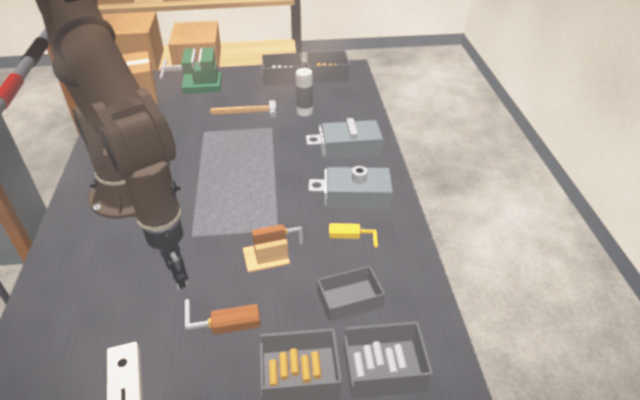

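View pics/top0.png

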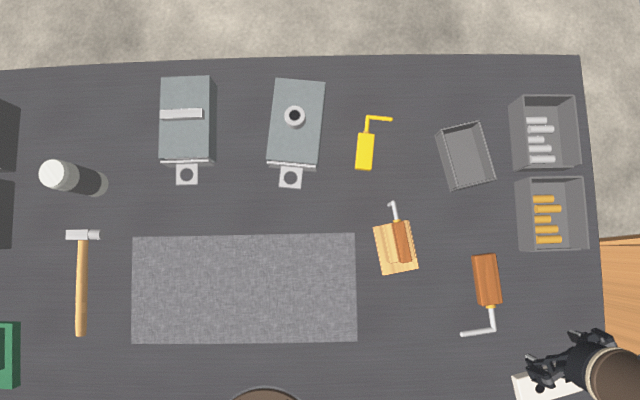

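The side picture shows the stand with the small brown hook at about (268,245) and the round-bush unit at (358,185). In the top picture the stand is at (396,245), the bush at (294,116) and its hole at (290,179). The large brown hook at (487,285) and the yellow one are decoys. Next I'll enlarge crops.

```bash
cat > h.py <<'E'
import cv2,numpy as np,pickle
from scipy.optimize import least_squares
def load(n,k): return pickle.load(open(f"{n}{k}.pkl","rb"))
def crop(s,c0,r0,w,h,f):
    return cv2.resize(s["color"][r0:r0+h,c0:c0+w,::-1],None,fx=f,fy=f,interpolation=cv2.INTER_CUBIC)
def proj(s,X):
    return cv2.projectPoints(np.float64(X).reshape(-1,1,3),cv2.Rodrigues(s["R"])[0],s["t"],s["K"],s["dist"])[0].reshape(-1,2)
def ray(s,uv):
    p=cv2.undistortPoints(np.float64(uv).reshape(-1,1,2),s["K"],s["dist"]).reshape(2)
    return -s["R"].T@s["t"], s["R"].T@np.r_[p,1]
def atz(s,uv,z):
    c,d=ray(s,uv); return c+d*(z-c[2])/d[2]
def tri(s1,a,s2,b):
    x0=atz(s1,a,.05)
    q=least_squares(lambda X:np.r_[proj(s1,X)[0]-a,proj(s2,X)[0]-b],x0); return q.x,np.abs(q.fun).max()
E
python3 - <<'E'
from h import *
t=load("top",0);s=load("side",0)
a=crop(t,360,190,80,95,5); b=crop(s,235,215,80,60,5)
cv2.imwrite("pics/c1.png",cv2.vconcat([np.hstack([a[:475],cv2.copyMakeBorder(b,0,175,0,0,cv2.BORDER_CONSTANT)])]))
a=crop(t,255,70,80,125,4); b=crop(s,300,155,100,60,4)
cv2.imwrite("pics/c2.png",np.hstack([a,cv2.copyMakeBorder(b,0,260,0,0,cv2.BORDER_CONSTANT)]))
E
```

```text
(no output)
```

View pics/c1.png

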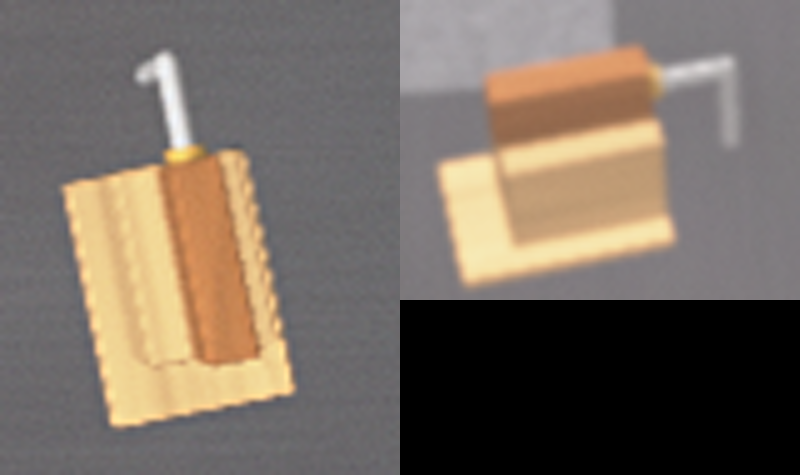

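View pics/c2.png

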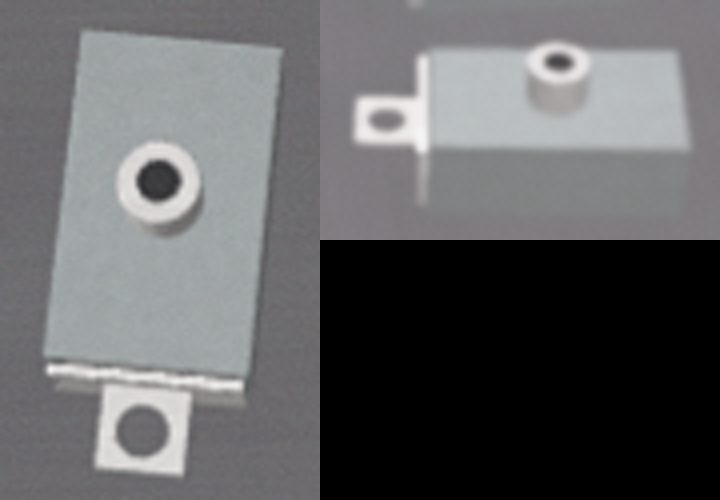

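```bash
cat >> h.py <<'E'
def px(u,v,c0,r0,f,ox=0): return np.array([(u-ox+.5)/f-.5+c0,(v+.5)/f-.5+r0])
def fit(obs,x0):  # obs: (cam, body pt mm, pixel); pose x,y,z,yaw about vertical
    def res(p):
        c,s=np.cos(p[3]),np.sin(p[3]);R=np.array([[c,-s,0],[s,c,0],[0,0,1]])
        return np.concatenate([proj(o[0],R@(np.array(o[1])/1e3)+p[:3])[0]-o[2] for o in obs])
    q=least_squares(res,x0,loss="soft_l1"); return q.x,res(q.x).reshape(-1,2)
E
python3 - <<'E'
from h import *
np.set_printoptions(precision=4,suppress=True)
t=load("top",0);s=load("side",0)
T=lambda u,v:px(u,v,360,190,5); S=lambda u,v:px(u,v,235,215,5,400)
O=[(t,(45,-12,40),T(218,155)),(t,(-45,-12,40),T(262,354)),(t,(45,12,40),T(165,164)),(t,(-45,12,40),T(208,363)),
(s,(-45,12,40),S(485,75)),(s,(45,12,40),S(640,47)),(s,(-45,-12,40),S(492,104)),(s,(45,-12,40),S(655,75)),
(s,(-45,-12,0),S(501,148)),(s,(45,-12,0),S(660,120)),(s,(90,0,-43),S(731,147)),(s,(93,0,25),S(735,58)),(t,(92,0,25),T(165,54))]
p,e=fit(O,[.45,-.15,.07,0]);print("hook",p,np.degrees(p[3]));print(e.T)
# stand block top: near edge in side view, foot plate corners in top
O=[(t,(-75,-45,8),T(294,391)),(t,(-75,45,8),T(112,428)),(s,(45,-30,70),S(660,123)),(s,(-45,-30,70),S(503,172)),(s,(-75,45,8),S(438,162)),(s,(-75,-45,8),S(466,286)),(s,(-45,-30,0+8),S(515,244)),(s,(45,-45,8),S(676,240))]
p,e=fit(O,[.45,-.15,.0,0]);print("stand",p,np.degrees(p[3]));print(e.T)
T=lambda u,v:px(u,v,255,70,4); S=lambda u,v:px(u,v,300,155,4,320)
b=tri(t,T(158,181),s,S(559,64)); h=tri(t,T(142,431),s,S(386,120)); print("bush",b,"hole",h)
d=b[0]-h[0];print("axis",np.hypot(d[0],d[1]),np.degrees(np.arctan2(d[1],d[0])))
print("hole at z.045",atz(t,T(142,431),.045),atz(s,S(386,120),.045))
print("bush at z.106",atz(t,T(158,181),.106),atz(s,S(559,64),.106))
O=[(t,(100,60,70),T(82,31)),(t,(100,-60,70),T(282,48)),(t,(-100,60,70),T(45,357)),(t,(-100,-60,70),T(249,376)),(s,(100,60,70),S(678,50)),(s,(100,-60,70),S(690,150)),(s,(-100,-60,70),S(430,150)),(t,(0,0,106),T(158,181)),(s,(0,0,106),S(559,64))]
p,e=fit(O,[.7,.1,0,0]);print("unit",p,np.degrees(p[3]));print(e.T)
E
```

```text
hook [ 0.4646 -0.3227  0.0682  0.1699] 9.733481856136486
[[ 0.129  -0.1189  0.0759 -0.0545  0.0349  1.0189  0.1701 -0.0644 -0.4213
  -0.4744  0.2162 -0.0543 -0.1019]
 [-0.6214  0.1606 -0.3172  0.5367 -0.2525 -0.8136  0.0863 -0.4214  1.2834
   0.5825 -0.5574  0.4876  0.3653]]
stand [ 0.4644 -0.3199 -0.0001  0.1813] 10.387517148303493
[[-0.0615  0.106   0.9217  0.3932  0.09    0.0306 -0.2381 -0.1824]
 [ 0.168   0.5651  3.285   0.1467  0.0583 -1.6218  0.5357 -1.4342]]
bush (array([ 0.755 , -0.0899,  0.1029]), np.float64(0.16573920450366586)) hole (array([ 0.6208, -0.074 ,  0.0431]), np.float64(0.19125760107908718))
axis 0.13511233158611652 -6.720952903102175
hole at z.045 [ 0.6208 -0.0742  0.045 ] [ 0.62   -0.0763  0.045 ]
bush at z.106 [ 0.7543 -0.0901  0.106 ] [ 0.7536 -0.0938  0.106 ]
unit [ 0.7546 -0.0907 -0.002  -0.1138] -6.518477889732418
[[ 0.0086 -0.1847 -0.17    0.0759 -0.3492  0.2322  0.1717  0.3337  0.1007]
 [ 0.0502  0.0493  0.021  -0.1165  0.5224  0.0426 -0.5469  0.1487 -0.1392]]
```

```bash
cat >> h.py <<'E'
from scipy.spatial.transform import Rotation as Ro
def go(x,y,z,yaw,v=True):
    from bench import r
    q=r.sense();R=Ro.from_euler("xyz",q["tool_rot"],degrees=True).as_matrix()
    d=R.T@(np.array([x,y,z])-q["eef_pos"])*100
    R2=Ro.from_euler("xyz",[180,0,yaw],degrees=True).as_matrix()
    d2=R2.T@(np.array([x,y,z])-q["eef_pos"])*100
    print("t",round(q["t"],2),"pos",q["eef_pos"].round(4),"rpy",q["tool_rot"].round(2),"F",q["contact_force"].round(1),"w",round(q["width"],3))
    print("tool cm",d.round(2),"after-turn cm",d2.round(2),"roll",round(-(yaw-q["tool_rot"][2]),2))
E
python3 -c "
from h import *
go(.4745,-.321,.20,9.8)"
```

```text
t 0.1 pos [ 0.2625 -0.5668  0.2496] rpy [-1.7992e+02  1.0000e-02  2.4850e+01] F [ 0.2  0.6 -0.3] w 0.998
tool cm [ 29.57 -13.38   4.98] after-turn cm [ 25.08 -20.61   4.96] roll 15.05
```

Call:
step_arm(
  fingers=[8.5,8.5,8.5],
  xyz=[
    [0,0,0],
    [0,0,0],
    [0,0,0],
  ],
  roll=[7.5,7.5,0],
  grip_force=60,
)

```text
t: 0.4
eef_pos: [0.2619, -0.566, 0.2481]
tool_rot: [-179.8, 0.1, 9.4]
contact_force: [0.1, -0.4, 0.0]
width: 0.997
```

```bash
python3 -c "
from h import *
go(.4745,-.321,.17,9.8)"
```

```text
t 0.4 pos [ 0.2619 -0.566   0.2481] rpy [-1.7976e+02  8.0000e-02  9.3800e+00] F [ 0.1 -0.4  0. ] w 0.997
tool cm [ 24.98 -20.68   7.86] after-turn cm [ 25.12 -20.53   7.81] roll -0.42
```

Call:
step_arm(
  fingers=[8.5,8.5,8.5,8.5,8.5,8.5,8.5,8.5,8.5,8.5],
  xyz=[
    [2.8,-2.3,0.8],
    [2.8,-2.3,0.8],
    [2.8,-2.3,0.8],
    [2.8,-2.3,0.8],
    [2.8,-2.3,0.8],
    [2.8,-2.3,0.8],
    [2.8,-2.3,0.8],
    [2.8,-2.3,0.8],
    [2.8,-2.3,0.8],
    [0,0,0],
  ],
  roll=[-0.4,0,0,0,0,0,0,0,0,0],
)

```text
t: 1.4
eef_pos: [0.4767, -0.3072, 0.1711]
tool_rot: [-179.7, 0.3, 12.0]
contact_force: [-0.7, 0.0, -0.3]
width: 0.996
```

```bash
python3 -c "
from h import *
go(.4745,-.321,.17,9.8)"
```

```text
t 1.4 pos [ 0.4767 -0.3072  0.1711] rpy [-179.73    0.25   11.99] F [-0.7  0.  -0.3] w 0.996
tool cm [-0.5   1.3   0.11] after-turn cm [-0.45  1.32  0.11] roll 2.19
```

Call:
step_arm(
  fingers=[8.5,8.5,8.5,8.5],
  xyz=[
    [-0.2,0.7,0],
    [-0.25,0.6,0.1],
    [0,0,1.0],
    [0,0,0],
  ],
  roll=[1.2,1,0,0],
)

```text
t: 1.8
eef_pos: [0.4732, -0.3239, 0.159]
tool_rot: [-179.8, 0.3, 9.9]
contact_force: [-0.4, 0.1, 0.1]
width: 0.997
```

```bash
python3 -c "
from h import *
go(.4745,-.321,.094,9.8)
from bench import r
t=r.snapshot('top');s=r.snapshot('side')
cv2.imwrite('pics/c3.png',np.hstack([crop(t,340,190,100,110,4),cv2.copyMakeBorder(crop(s,215,185,100,90,4),0,80,0,0,cv2.BORDER_CONSTANT)]))"
```

```text
t 1.8 pos [ 0.4732 -0.3239  0.159 ] rpy [-179.79    0.34    9.9 ] F [-0.4  0.1  0.1] w 0.997
tool cm [ 0.21 -0.24  6.5 ] after-turn cm [ 0.17 -0.26  6.5 ] roll 0.1
```

View pics/c3.png

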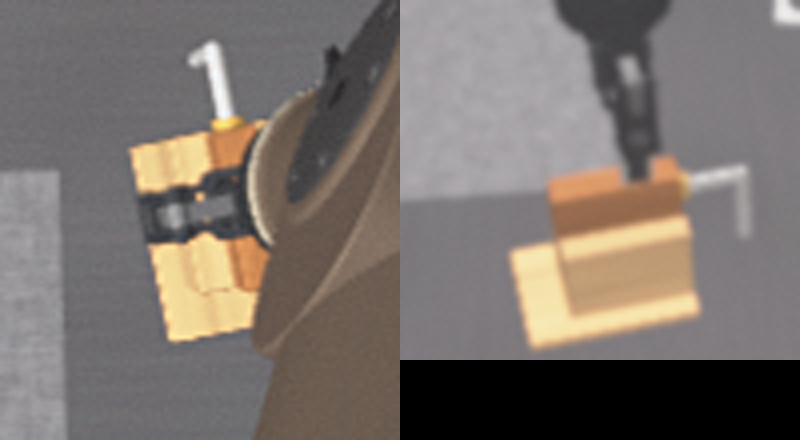

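The crop shows the open jaws over the handle, straddling it near x = 10 mm, with the fingers at about (640,170) in the side crop. I'll descend and grip.

Call:
step_arm(
  fingers=[8.5,8.5,8.5,8.5,8.5,8.5],
  xyz=[
    [0.2,-0.25,1],
    [0,0,1.5],
    [0,0,1.5],
    [0,0,1.5],
    [0,0,1],
    [0,0,0],
  ],
  roll=[0,0,0,0,0,0],
)

```text
t: 2.5
eef_pos: [0.4753, -0.3208, 0.0915]
tool_rot: [-179.9, 0.2, 9.9]
contact_force: [-1.0, -0.6, 0.1]
width: 0.996
```

```bash
python3 -c "
from h import *
go(.4745,-.321,.094,9.8)"
```

```text
t 2.5 pos [ 0.4753 -0.3208  0.0915] rpy [-179.88    0.18    9.9 ] F [-1.  -0.6  0.1] w 0.996
tool cm [-0.09  0.01 -0.25] after-turn cm [-0.09  0.01 -0.25] roll 0.1
```

Call:
step_arm(
  fingers=[7,5,4,3,2.4,2.0,1.5,1.5,1.5,1.5],
  xyz=[
    [-0.1,0,-0.3],
    [0,0,0],
    [0,0,0],
    [0,0,0],
    [0,0,0],
    [0,0,0],
    [0,0,0],
    [0,0,0],
    [0,0,0],
    [0,0,0],
  ],
  roll=[0,0,0,0,0,0,0,0,0,0],
  grip_force=60,
)

```text
t: 3.5
eef_pos: [0.4753, -0.3215, 0.097]
tool_rot: [-180.0, 0.0, 9.9]
contact_force: [-1.3, 0.5, 0.7]
width: 0.274
```

Call:
step_arm(
  fingers=[1.5,1.5,1.5,1.5,1.5,1.5],
  xyz=[
    [0,0,0],
    [0,0,0],
    [0,0,-0.5],
    [0,0,-1],
    [0,0,-1],
    [0,0,0],
  ],
  roll=[0,0,0,0,0,0],
)

```text
t: 4.1
eef_pos: [0.4753, -0.3214, 0.1241]
tool_rot: [-180.0, 0.1, 9.9]
contact_force: [0.8, 0.2, -1.2]
width: 0.272
```

Call:
step_arm(
  fingers=[1.5,1.5,1.5,1.5],
  xyz=[
    [0,0,-1.5],
    [0,0,-1.5],
    [0,0,-1.5],
    [0,0,0],
  ],
  roll=[0,0,4,4],
)

```text
t: 4.5
eef_pos: [0.4753, -0.3215, 0.1718]
tool_rot: [180.0, -0.0, 1.7]
contact_force: [0.1, -0.3, -0.8]
width: 0.276
```

Call:
step_arm(
  fingers=[1.5,1.5,1.5],
  xyz=[
    [0,0,0],
    [0,0,0],
    [0,0,0],
  ],
  roll=[4,4,0],
)

```text
t: 4.8
eef_pos: [0.4756, -0.3216, 0.1734]
tool_rot: [180.0, -0.1, -6.7]
contact_force: [-0.5, -0.2, -1.0]
width: 0.274
```

```bash
python3 -c "
from h import *
go(.5413,-.0659,.17,-6.6)"
```

```text
t 4.8 pos [ 0.4756 -0.3216  0.1734] rpy [ 1.7996e+02 -1.3000e-01 -6.6900e+00] F [-0.5 -0.2 -1. ] w 0.274
tool cm [  3.54 -26.16   0.32] after-turn cm [  3.58 -26.15   0.34] roll -0.09
```

Call:
step_arm(
  fingers=[1.5,1.5,1.5,1.5,1.5,1.5,1.5,1.5,1.5,1.5],
  xyz=[
    [0.3,-1.5,0],
    [0.4,-3,0],
    [0.4,-3,0],
    [0.4,-3,0],
    [0.4,-3,0],
    [0.4,-3,0],
    [0.4,-3,0],
    [0.4,-3,0],
    [0.4,-2,0],
    [0,0,0],
  ],
  roll=[0,0,0,0,0,0,0,0,0,0],
)

```text
t: 5.8
eef_pos: [0.5394, -0.0624, 0.1734]
tool_rot: [-179.9, -0.2, -5.3]
contact_force: [-0.1, 0.3, -1.5]
width: 0.275
```

```bash
python3 -c "
from h import *
go(.5413,-.0659,.15,-6.6)"
```

```text
t 5.8 pos [ 0.5394 -0.0624  0.1734] rpy [-1.7986e+02 -1.7000e-01 -5.3200e+00] F [-0.1  0.3 -1.5] w 0.275
tool cm [0.21 0.34 2.34] after-turn cm [0.23 0.32 2.34] roll 1.28
```

Call:
step_arm(
  fingers=[1.5,1.5,1.5,1.5],
  xyz=[
    [0,0,0.5],
    [0.2,0.3,1],
    [0,0,0.8],
    [0,0,0],
  ],
  roll=[1.3,0,0,0],
)

```text
t: 6.2
eef_pos: [0.5401, -0.0664, 0.148]
tool_rot: [-179.9, -0.1, -6.6]
contact_force: [-0.1, 0.4, -1.7]
width: 0.274
```

```bash
python3 -c "
from h import *
go(.5413,-.0659,.15,-6.6)
from bench import r
t=r.snapshot('top');s=r.snapshot('side')
pickle.dump(t,open('top1.pkl','wb'));pickle.dump(s,open('side1.pkl','wb'))
cv2.imwrite('pics/c4.png',np.hstack([crop(t,255,130,70,90,5),cv2.copyMakeBorder(crop(s,270,140,85,70,5),0,100,0,0,cv2.BORDER_CONSTANT)]))"
```

```text
t 6.2 pos [ 0.5401 -0.0664  0.148 ] rpy [-1.799e+02 -1.100e-01 -6.610e+00] F [-0.1  0.4 -1.7] w 0.274
tool cm [ 0.11 -0.06 -0.2 ] after-turn cm [ 0.11 -0.06 -0.2 ] roll -0.01
```

View pics/c4.png

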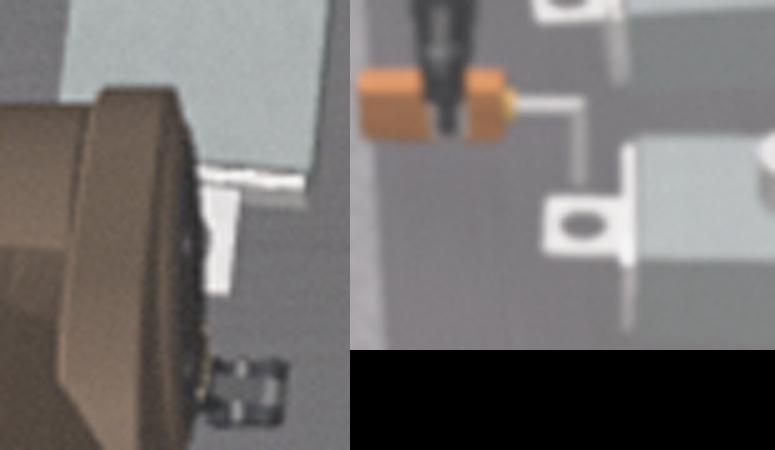

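The side crop shows the prong tip at about (580,187) and the hole centre at (583,226). The top view is blocked by the arm.

```bash
python3 -c "
from h import *
s=load('side',1);S=lambda u,v:px(u,v,270,140,5,350)
for z in (.075,.078,.081): print('tip',z,atz(s,S(580,189),z))
h=atz(s,S(583,226),.045);print('hole',h)
p=np.array([.5401,-.0664]);a=np.radians(-6.6);print('pred tip',p+.08*np.array([np.cos(a),np.sin(a)]))
print('bend',atz(s,S(577,103),.148-.027+.02), 'collar',atz(s,S(510,103),.141))
"
```

```text
tip 0.075 [ 0.61836226 -0.0759415   0.075     ]
tip 0.078 [ 0.61801881 -0.07950166  0.078     ]
tip 0.081 [ 0.61767536 -0.08306182  0.081     ]
hole [ 0.6201057 -0.0772197  0.045    ]
pred tip [ 0.61956982 -0.07559497]
bend [ 0.61703354 -0.07192004  0.141     ] collar [ 0.57588782 -0.06770744  0.141     ]
```

Call:
step_arm(
  fingers=[1.5,1.5,1.5,1.5,1.5,1.5],
  xyz=[
    [0.15,0,0.6],
    [0,0,0.8],
    [0,0,0.8],
    [0,0,0.8],
    [0,0,0.5],
    [0,0,0],
  ],
  roll=[0,0,0,0,0,0],
)

```text
t: 6.9
eef_pos: [0.5425, -0.0675, 0.1109]
tool_rot: [-179.9, -0.2, -6.7]
contact_force: [-0.6, -0.9, -1.4]
width: 0.269
```

Call:
step_arm(
  fingers=[1.5,1.5,1.5,1.5],
  xyz=[
    [0,0,0.7],
    [0,0,0.7],
    [0,0,0.4],
    [0,0,0],
  ],
  roll=[0,0,0,0],
)

```text
t: 7.3
eef_pos: [0.5427, -0.0674, 0.0915]
tool_rot: [-179.9, -0.2, -6.7]
contact_force: [-0.1, -0.2, -1.5]
width: 0.275
```

```bash
python3 -c "
from h import *
go(.5416,-.0664,.095,-6.6)
from bench import r
s=r.snapshot('side')
cv2.imwrite('pics/c5.png',crop(s,270,140,85,70,6))"
```

```text
t 7.3 pos [ 0.5427 -0.0674  0.0915] rpy [-179.9    -0.21   -6.69] F [-0.1 -0.2 -1.5] w 0.275
tool cm [-0.12 -0.09 -0.36] after-turn cm [-0.12 -0.08 -0.35] roll -0.09
```

View pics/c5.png

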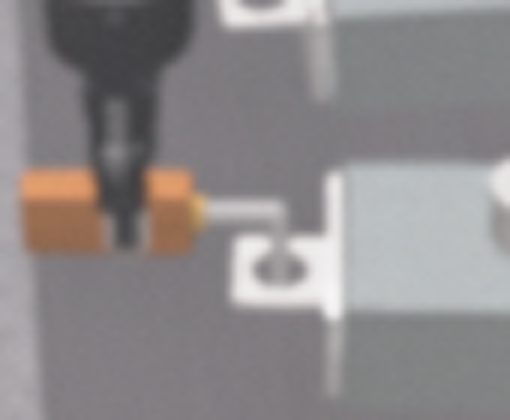

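The prong stands in the hole at about (280,268) and no contact force shows. Now I'll pull.

Call:
step_arm(
  fingers=[1.5,1.5,1.5,1.5,1.5,1.5],
  xyz=[
    [-0.5,0,0],
    [-0.5,0,0],
    [-0.8,0,0],
    [-0.8,0,0],
    [-0.8,0,0],
    [0,0,0],
  ],
  roll=[0,0,0,0,0,0],
)

```text
t: 7.95
eef_pos: [0.5073, -0.0632, 0.0927]
tool_rot: [-179.9, -0.4, -6.7]
contact_force: [0.1, 0.9, -1.2]
width: 0.274
```

```bash
python3 -c "
from h import *
go(.5427-.105*.9934,-.0674+.105*.115,.0925,-6.6)"
```

```text
t 7.95 pos [ 0.5073 -0.0632  0.0927] rpy [-179.89   -0.44   -6.69] F [ 0.1  0.9 -1.2] w 0.274
tool cm [-6.94  0.02 -0.03] after-turn cm [-6.94  0.01  0.02] roll -0.09
```

Call:
step_arm(
  fingers=[1.5,1.5,1.5,1.5,1.5,1.5,1.5,1.5,1.5],
  xyz=[
    [-0.6,0,0],
    [-0.9,0,0],
    [-0.9,0,0],
    [-0.9,0,0],
    [-0.9,0,0],
    [-0.9,0,0],
    [-0.9,0,0],
    [-0.5,0,0],
    [0,0,0],
  ],
  roll=[0,0,0,0,0,0,0,0,0],
)

```text
t: 8.85
eef_pos: [0.4376, -0.0549, 0.0928]
tool_rot: [-179.9, -0.6, -6.7]
contact_force: [1.0, -0.1, -1.4]
width: 0.274
```

```bash
python3 -c "
from h import *
go(.5427-.105*.9934,-.0674+.105*.115,.0925,-6.6)
from bench import r
t=r.snapshot('top');s=r.snapshot('side')
pickle.dump(s,open('side2.pkl','wb'))
cv2.imwrite('pics/c6.png',crop(s,240,140,110,70,6))"
```

```text
t 8.85 pos [ 0.4376 -0.0549  0.0928] rpy [-179.87   -0.59   -6.68] F [ 1.  -0.1 -1.4] w 0.274
tool cm [0.09 0.04 0.03] after-turn cm [0.09 0.04 0.03] roll -0.08
```

View pics/c6.png

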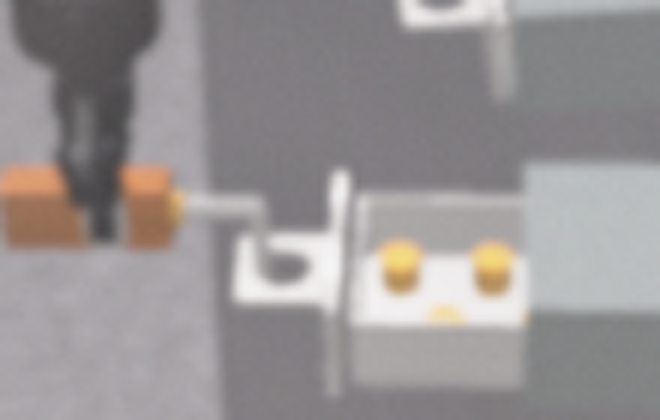

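The tray is drawn out: the hole is now at about (283,267) in the crop, with the prong against its front edge.

```bash
python3 -c "
from h import *
s=load('side',2);h=atz(s,px(284,267,240,140,6),.045);print(h,np.linalg.norm(h[:2]-[.6200,-.0768]))"
```

```text
[ 0.52690892 -0.06428392  0.045     ] 0.09392870701893603
```

Call:
step_arm(
  fingers=[1.5,1.5,1.5,1.5,1.5,1.5,1.5,1.5,1.5],
  xyz=[
    [0.4,0,0],
    [0.4,0,0],
    [0,0,0],
    [0,0,-0.7],
    [0,0,-1],
    [0,0,-1.5],
    [0,0,-2],
    [0,0,-2],
    [0,0,0],
  ],
  roll=[0,0,0,0,0,0,0,0,0],
)

```text
t: 9.85
eef_pos: [0.4456, -0.0562, 0.1698]
tool_rot: [-179.9, -0.4, -6.7]
contact_force: [0.6, 1.3, -1.5]
width: 0.27
```

```bash
python3 -c "
from h import *
go(.4753,-.3214,.17,9.9)"
```

```text
t 9.85 pos [ 0.4456 -0.0562  0.1698] rpy [-179.89   -0.43   -6.7 ] F [ 0.6  1.3 -1.5] w 0.27
tool cm [ 6.05 26.   -0.03] after-turn cm [-1.630e+00  2.664e+01 -2.000e-02] roll -16.6
```

Call:
step_arm(
  fingers=[1.5,1.5,1.5,1.5,1.5,1.5,1.5,1.5,1.5,1.5],
  xyz=[
    [0,1.5,0],
    [0.6,3,0],
    [0.6,3,0],
    [0.6,3,0],
    [0.6,3,0],
    [0.6,3,0],
    [0.6,3,0],
    [0.6,3,0],
    [0.6,1.8,0],
    [0,0,0],
  ],
  roll=[0,0,0,0,0,0,0,0,0,0],
)

```text
t: 10.85
eef_pos: [0.4641, -0.3109, 0.1698]
tool_rot: [-179.8, -0.4, -6.4]
contact_force: [-0.4, 0.2, -2.2]
width: 0.273
```

Call:
step_arm(
  fingers=[1.5,1.5,1.5,1.5],
  xyz=[
    [0,0,0],
    [0,0,0],
    [0,0,0],
    [0,0,0],
  ],
  roll=[-5,-5,-5,0],
)

```text
t: 11.25
eef_pos: [0.4625, -0.3082, 0.1684]
tool_rot: [-179.8, -0.3, 9.1]
contact_force: [0.3, 0.4, -1.5]
width: 0.27
```

```bash
python3 -c "
from h import *
go(.4753,-.3210,.14,10)"
```

```text
t 11.25 pos [ 0.4625 -0.3082  0.1684] rpy [-179.78   -0.31    9.1 ] F [ 0.3  0.4 -1.5] w 0.27
tool cm [1.05 1.47 2.84] after-turn cm [1.04 1.48 2.84] roll -0.9
```

Call:
step_arm(
  fingers=[1.5,1.5,1.5,1.5],
  xyz=[
    [0.5,0.7,0.5],
    [0.5,0.7,1],
    [0,0,1],
    [0,0,0],
  ],
  roll=[-0.4,-0.4,0,0],
)

```text
t: 11.65
eef_pos: [0.4758, -0.3198, 0.1407]
tool_rot: [-179.7, -0.3, 9.7]
contact_force: [-0.3, 0.6, -2.2]
width: 0.276
```

```bash
python3 -c "
from h import *
go(.4753,-.3210,.099,10)"
```

```text
t 11.65 pos [ 0.4758 -0.3198  0.1407] rpy [-179.73   -0.29    9.68] F [-0.3  0.6 -2.2] w 0.276
tool cm [-0.09  0.13  4.17] after-turn cm [-0.07  0.11  4.17] roll -0.32
```

Call:
step_arm(
  fingers=[1.5,1.5,1.5,1.5,1.5],
  xyz=[
    [-0.08,0.12,1],
    [0,0,1.2],
    [0,0,1],
    [0,0,0.6],
    [0,0,0],
  ],
  roll=[-0.2,0,0,0,0],
)

```text
t: 12.15
eef_pos: [0.4745, -0.3204, 0.098]
tool_rot: [-179.6, -0.2, 9.8]
contact_force: [-0.9, -0.3, -1.2]
width: 0.271
```

Call:
step_arm(
  fingers=[1.5,1.5],
  xyz=[
    [0,0,0.1],
    [0,0,0],
  ],
  roll=[0,0],
)

```text
t: 12.35
eef_pos: [0.4748, -0.3205, 0.0973]
tool_rot: [-179.7, -0.2, 9.8]
contact_force: [0.1, 0.2, -1.7]
width: 0.273
```

```bash
python3 -c "
from h import *
go(.4753,-.3212,.097,10)"
```

```text
t 12.35 pos [ 0.4748 -0.3205  0.0973] rpy [-179.66   -0.2     9.84] F [ 0.1  0.2 -1.7] w 0.273
tool cm [0.04 0.08 0.03] after-turn cm [0.04 0.08 0.03] roll -0.16
```

Call:
step_arm(
  fingers=[1.5,1.5],
  xyz=[
    [0.03,0.07,0.15],
    [0,0,0],
  ],
  roll=[0,0],
)

```text
t: 12.55
eef_pos: [0.4752, -0.3208, 0.0976]
tool_rot: [-179.6, -0.2, 9.8]
contact_force: [0.2, -1.5, -2.0]
width: 0.273
```

Call:
step_arm(
  fingers=[1.5,1.5],
  xyz=[
    [0,0,0.1],
    [0,0,0],
  ],
  roll=[0,0],
)

```text
t: 12.75
eef_pos: [0.4757, -0.321, 0.0973]
tool_rot: [-179.7, -0.3, 9.8]
contact_force: [-0.3, 0.7, -1.2]
width: 0.272
```

Call:
step_arm(
  fingers=[1.5,1.5],
  xyz=[
    [0,0,0.25],
    [0,0,0.15],
  ],
  roll=[0,0],
)

```text
t: 12.95
eef_pos: [0.4759, -0.321, 0.0969]
tool_rot: [-179.7, -0.4, 9.8]
contact_force: [-6.0, 3.1, 14.8]
width: 0.274
```

Call:
step_arm(
  fingers=[1.5],
  xyz=[
    [0,0,0.2],
  ],
  roll=[0],
)

```text
t: 13.05
eef_pos: [0.4759, -0.321, 0.0969]
tool_rot: [-179.8, -0.4, 9.8]
contact_force: [-9.1, 5.7, 29.4]
width: 0.278
```

Call:
step_arm(
  fingers=[1.5,1.5],
  xyz=[
    [0,0,0],
    [0,0,0],
  ],
  roll=[0,0],
)

```text
t: 13.25
eef_pos: [0.4762, -0.3212, 0.0977]
tool_rot: [-179.8, -0.5, 9.8]
contact_force: [-0.2, -0.3, -1.3]
width: 0.269
```

Call:
step_arm(
  fingers=[2.6,3.2,4.2,5.2,6.5,8,8.5,8.5],
  xyz=[
    [0,0,0],
    [0,0,0],
    [0,0,0],
    [0,0,0],
    [0,0,0],
    [0,0,0],
    [0,0,0],
    [0,0,0],
  ],
  roll=[0,0,0,0,0,0,0,0],
)

```text
t: 14.05
eef_pos: [0.4765, -0.3214, 0.0967]
tool_rot: [-179.8, -0.5, 9.8]
contact_force: [0.5, 0.9, 0.2]
width: 0.996
```

Call:
step_arm(
  fingers=[8.5,8.5,8.5,8.5,8.5,8.5,8.5],
  xyz=[
    [0,0,-0.6],
    [0,0,-1.2],
    [0,0,-2],
    [0,0,-3],
    [0,0,-3],
    [0,0,-3],
    [0,0,0],
  ],
  roll=[0,0,0,0,0,0,0],
)

```text
t: 14.75
eef_pos: [0.4753, -0.3221, 0.2346]
tool_rot: [-179.9, -0.5, 9.8]
contact_force: [0.8, -0.2, -0.4]
width: 0.995
```

Call:
step_arm(
  fingers=[8.5,8.5,8.5,8.5,8.5,8.5,8.5],
  xyz=[
    [-2,2,0],
    [-3,3,0],
    [-3,3,0],
    [-3,3,0],
    [-3,3,0],
    [-3,2,0],
    [0,0,0],
  ],
  roll=[0,0,0,0,0,0,0],
)

```text
t: 15.45
eef_pos: [0.3322, -0.5142, 0.2377]
tool_rot: [179.9, -0.8, 10.2]
contact_force: [-0.5, 0.2, -1.0]
width: 0.995
```

```bash
python3 -c "
from h import *
from bench import r
q=r.sense();print(q['t'],q['eef_pos'],q['contact_force'],q['width'])
t=r.snapshot('top');s=r.snapshot('side')
pickle.dump(s,open('side3.pkl','wb'));pickle.dump(t,open('top3.pkl','wb'))
a=crop(t,360,190,80,95,5); b=crop(s,235,215,80,60,5)
cv2.imwrite('pics/c7.png',np.hstack([a,cv2.copyMakeBorder(b,0,175,0,0,cv2.BORDER_CONSTANT)]))
cv2.imwrite('pics/c8.png',crop(t,150,65,190,170,4))"
```

```text
15.45 [ 0.33224593 -0.51417824  0.23771357] [-0.54082373  0.16138463 -0.97585055] 0.9951721592498883
```

View pics/c7.png

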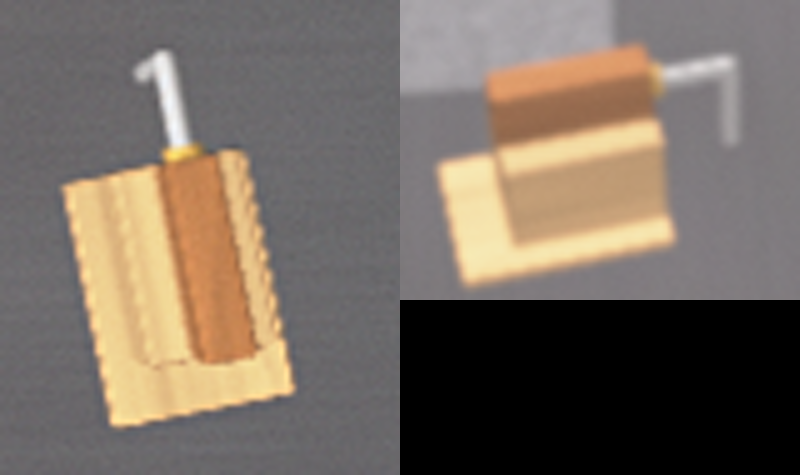

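View pics/c8.png

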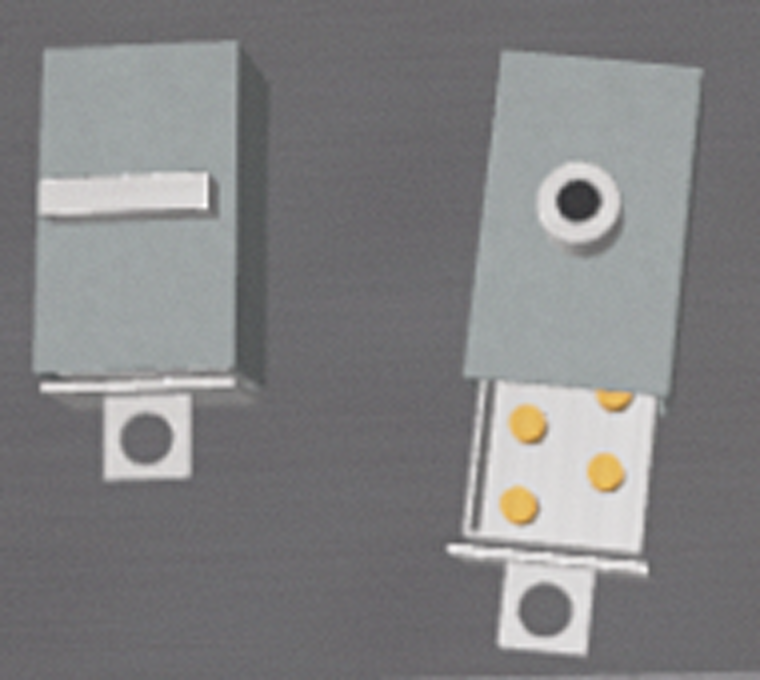

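The hook lies as it did before, within about 1 pixel (bend at (165,53), against (165,55) at the start). The round tray's hole has moved to (545,609) in the crop, and the bar tray at (146,438) has not moved. I'll hand in.

```bash
python3 -c "
from h import *
t=load('top',3);h=atz(t,px(545,609,150,65,4),.045);print(h,np.linalg.norm(h[:2]-[.6208,-.0742]))
from bench import r
print(r.sign_off())"
```

```text
[ 0.52734052 -0.06313523  0.045     ] 0.09411218691465267
the job is handed in; nothing more can be done
None
```

The job is done and handed in at about 15.5 s of the 56 s allowed. I took the small brown hook from its stand and put its prong in the hole of the tray under the round bush. I drew that tray out, lifted the hook clear and laid it back on the stand.

**Final checks:**
- **Tray:** its hole moved 9.4 cm, measured the same in both the top and side views, so it is well past the 7 cm asked.
- **Hook:** it lies within about 1 pixel (roughly 2 mm) of where it lay at the start, with the same heading.
- **Other tray:** the one under the bar shows no movement in the top picture. I judged this by eye and did not measure it.
- **Robot:** the gripper is open, well away from everything and touching nothing.

**Force on put-down:** as I set the hook down, the wrist force rose briefly to about 30 N, because small downward moves had not registered until then. I took that load off before opening the jaws. No check failed or disagreed.

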